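# Back off the lid wheel of a thermal cycler

### The job

Slacken the clamped lid of the thermal cycler: with a fingertip rolled along its knurled rim, never gripping it, turn the lid wheel anticlockwise (seen from above) until the index line on the wheel has come round to the pointer on the lid for the second time, and leave it there in line with the pointer. Only then push the small sliding latch on the front of the lid all the way across to the left (as seen from the robot). Leave the jar on the lid and the bottle and tip box beside the machine where they stand.

Things in the scene. Friction and masses are not known exactly. Their poses are not given: they have to be found in the camera images.
- cycler: Thermal cycler, a fixed black and grey box 330 mm (its x) by 254 mm (its y) on the bench; its grey lid has a flat top 300 x 200 mm, 140 mm above the bench. Origin at the centre of the underside; x runs from the front (screen, facing the robot) to the back, y to the left seen from the robot, z up. The whole machine may be turned up to 0.35 rad either way.
- wheel_center (a point): Centre of the knurled metal lid wheel, half-way up it, on its upright axis: in the cycler's frame 30 mm behind the middle, 160 mm up. The wheel is a solid disc 70 mm in diameter over its ribs and 24 mm thick; its underside is 8 mm above the lid top (a 20 mm stem below it), its top 172 mm above the bench. It does not rise as it turns. A dark index line runs from hub to rim on its top.
- wheel (a joint): Turn of the wheel in rad, growing anticlockwise seen from above (loosening). At 0, 6.283 (first time round) and 12.566 (second time round: the goal) its index line points to the cycler's front, -x, straight at the dark arrow-shaped pointer on the lid. It starts between 2.6 and 5.4, so 1.1 to 1.6 turns are to be made. It turns stiffly (0.06 N m: about 2 N along the rim), stays where it is left, and has a stop at 18.0.
- latch_top (a point): Centre of the top of the sliding latch, a black block 26 mm (cycler x) by 14 mm (cycler y), standing 17 mm above the lid top, near the front of the lid on a dark track: 105 mm in front of the cycler's middle. It slides along the cycler's +y only.
- latch (a joint): Slide of the latch in m: 0 shut, 0.030 fully across to the cycler's +y (left seen from the robot), where it meets a stop. It starts between 0 and 0.004. Needs about 1.5 N and stays where it is left.
- jar: Bystander: small closed jar, 36 mm across, 45 mm tall, standing loose on a back corner of the lid. Origin at the centre of its underside.
- bottle: Bystander: brown bottle, 64 mm across, 120 mm tall, standing on the bench at the cycler's left (+y) side. Origin at the centre of its underside.
- tipbox: Bystander: pipette-tip box 122 x 87 x 59 mm on the bench at the cycler's right (-y) side. Origin at the centre of its underside.

How it is judged:
By the outcome, as a careful person would: the job done as asked, in the order asked, and still so for the second after the job is handed in, with the robot touching nothing.
It also fails if it takes over 72 s, if anything falls off the work surface, if the arm or the gripper's body presses on something with over 40 N, if the wrist force passes 120 N, or if a joint passes its speed limit or range.

### The arm

A 6-joint arm with a two-finger parallel gripper is mounted at the origin on the work surface. World frame = base frame: x ahead of the robot, y to its left, z up, the work surface at z = 0. Lengths are in m, angles in degrees, forces in N, time in s.
With the tool pointing down it reaches from about 0.35 to 0.875 m from the base axis. Payload 4.2 kg.
Tool frame: the origin (TCP) lies on the centre line of the jaws, within the pads' length; the fingertips stand 19 mm ahead of it and the grasp point (between the pads) is the TCP; x points along the fingers, y is the direction in which the jaws open and shut, and the axes are right-handed (so a half turn about x gives the same grasp; the last joint's range is limited). The gripper opens to 87 mm and grips with 3 to 60 N. Pads are 19 mm wide; open, the fingers measure 117 mm over their backs; the gripper's body (75 mm by 190 mm) begins 51 mm behind the grasp point.
Start: joints at [78.873, 22.042, 0.453, 0, -68.411, -14.817], TCP at [0.273, 0.562, 0.242] pointing down, gripper open.
Joint ranges: [-179.83, 179.83], [-69.29, 118.12], [-61.27, 80.66], [-181.25, 117.63], [-171.15, -9.14], [-177.46, 177.46]. Speed limits (degrees/s): [159.86, 159.86, 180, 180, 180, 180].

### API

Orientations are given as a 3x3 rotation matrix whose columns are the frame's x, y, z axes.
In Python, from station import r, viewer, job, spotter gives the robot as it stands.
- The arm moves only by the tool play_rows, never from a script. Its argument "commands" is a list of rows, each an object of numbers: "fingers": the gripper command: -1 is fully open, 1 is shut, values between are in proportion; "tx", "ty", "tz": the shift along the tool's x, y, z normalised to -1 to 1, where 1 is 750 mm; "ax", "ay", "az": the turn, a rotation vector about the tool's x, y, z normalised to -1 to 1, where 1 is pi rad. In form: [{"fingers": .., "tx": .., "ty": .., "tz": .., "ax": .., "ay": .., "az": ..}, ...]. A call has 1 to 5 rows; each row is the pose to reach, as a shift and turn from the pose commanded when the call began, along the tool's axes at that moment, turning the shorter way round; what a row does not reach only later rows make up. A row lasts 1/12 s, in which the tool goes at most 41.7 mm and 7.16 degrees, less where a joint would pass 70% of its speed; a pose out of reach is approached as far as the arm can. A call with a number of a shift or a turn outside -1 to 1 is refused whole. A call with a gripper value outside its range is refused whole. The fingers move at their own pace and stop on an object; the grip force is fixed at half the most. Time passes only in rows, so rows that repeat a pose let the fingers close. It gives the time, the measured TCP pose, the force and the opening at its end, in the units of the state.
- r.sense(): the state, without advancing time (a new reading comes with each control period).
- viewer.capture(name): name is "side" or "top"; returns a dict with "image" (420x560x3 uint8, red, green, blue), "fx", "fy", "cx", "cy" (pixels), "R" (3x3) and "t" (3): a world point X has camera coordinates R X + t. Camera axes: x right, y down, z forward; pixel columns grow to the right and rows downward; lengths in m; the calibration is good to about 2 mm. A picture is of the moment at which its call begins. There is no depth.
- job.finish_job(): hands the job in, once; it reports no verdict.
Trained networks look in a picture, given as the dict that the camera call returned (one of the last four; its "shot" number tells which), for a name from the list of things; names that differ only in an ending like _2 or _b are one class to them, and where a whole thing is asked for, a point or a joint stands for the part that bears it (a point fixed in the world has none). Each returns a list of dicts, best first, with "score" (0 to 1); they miss things now and then, are a little off and sometimes report something else, mostly with a low value. They report only what shows in the picture. A call takes as long as a camera call.
- spotter.find_in(name, picture): "uv" ([column, row] in pixels, amid what is visible of it).
- spotter.silhouettes(name, picture): "region" (420x560 bool, what is visible of it) and "uv" ([column, row] in pixels, amid what is visible of it).
The state is a dict: "time_s": time; "joints": joint angles; "joint_velocities": joint speeds; "effort": joint torques, N m; "tcp_pos": TCP position; "ee_rot": TCP orientation; "wrist_force": force on the tool from outside, world axes, zero at the start; "moment": the same for the moment, N m; "gripper_width": opening from 0.0 (shut) to 1.0 (fully open).
Only numpy, scipy, OpenCV 4.12 (cv2) and the standard library are available. Lean on these libraries where they do the work, as an engineer would, in place of code of your own. Each camera call takes 0.05 s, during which the arm holds its last target. There are 200 camera calls.

## Working session

There is one attempt and no reset: what is moved stays moved. The work goes in short steps, Python scripts to look and compute and a tool call to move; the robot and the scene stay as the last step left them, time stands still between calls to the robot, and variables do not carry over. Pictures are saved under pics/ and viewed, about 8 in all and at most 12, crops included, and the job is handed in when it is done.

Besides the shell and the picture viewer there is one more tool, called after "Emit:" as name(argument=value, ...), one argument or row to a line, values as JSON. play_rows: Moves the arm, as the interface text tells. Its arguments: {"type":"object","properties":{"commands":{"type":"array"}},"required":["commands"]}

```bash
ls; mkdir -p pics; python3 - <<'E'
from station import r, viewer, job, spotter
import cv2,numpy as np
s=r.sense(); print({k:np.round(v,3).tolist() for k,v in s.items()})
for n in ["top","side"]:
    p=viewer.capture(n); cv2.imwrite(f"pics/{n}0.png",p["image"][:,:,::-1])
    print(n,p["fx"],p["cx"],p["cy"],p["R"],p["t"])
    for o in ["cycler","wheel_center","latch_top","jar","bottle","tipbox"]:
        print(o,[(np.round(d["uv"],1).tolist(),round(d["score"],2)) for d in spotter.find_in(o,p)[:2]])
E
```

```text
pics
{'time_s': 0.0, 'joints': [78.871, 22.089, 0.38, -0.029, -68.412, -14.818], 'joint_velocities': [0.054, -0.044, -0.042, 0.036, -0.015, 0.015], 'effort': [0.0, -39.066, 18.741, 4.22, 0.011, -0.0], 'tcp_pos': [0.273, 0.562, 0.24], 'ee_rot': [[-0.001, -0.438, -0.899], [-0.002, -0.899, 0.438], [-1.0, 0.002, -0.0]], 'wrist_force': [-0.789, -0.482, -0.389], 'moment': [-0.009, -0.002, -0.017], 'gripper_width': 0.998}
top 444.1122664451205 271.00276704976335 211.80780893591646 [[-3.67410742e-03 -9.99993242e-01 -1.29339531e-04]
 [-9.89054104e-01  3.65299433e-03 -1.47508083e-01]
 [ 1.47507559e-01 -4.14036749e-04 -9.89060842e-01]] [0.06193854 0.58676505 0.97148559]
cycler [([260.1, 225.4], 0.89), ([277.4, 154.9], 0.31)]
wheel_center [([261.9, 229.3], 0.61)]
latch_top [([283.2, 273.1], 0.51)]
jar [([274.8, 155.3], 0.77)]
bottle [([159.9, 232.4], 0.71)]
tipbox [([364.6, 188.5], 0.78), ([259.0, 207.8], 0.65)]
side 452.52474132286363 280.75932938867345 213.88845486071764 [[ 0.74234563 -0.66992161 -0.0113136 ]
 [-0.503431   -0.54655452 -0.66920505]
 [ 0.44213142  0.50247706 -0.74299166]] [-0.39449055  0.4083865   0.80644859]
cycler [([258.8, 239.4], 0.58)]
wheel_center [([262.4, 237.9], 0.85)]
latch_top [([271.1, 198.2], 0.24)]
jar [([317.1, 181.6], 0.87)]
bottle [([200.3, 188.0], 0.92)]
tipbox [([365.0, 279.2], 0.6)]
```

```bash
python3 - <<'E'
import cv2
a=cv2.imread("pics/top0.png"); cv2.imwrite("pics/top0c.png",cv2.resize(a[110:340,130:430],None,fx=2.6,fy=2.6,interpolation=cv2.INTER_CUBIC))
E
```

```text
(no output)
```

View pics/top0c.png

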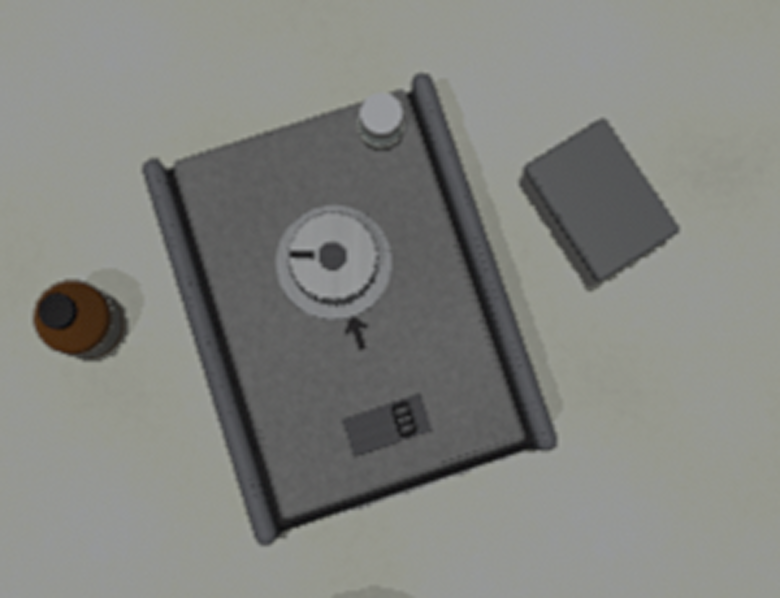

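View pics/side0.png

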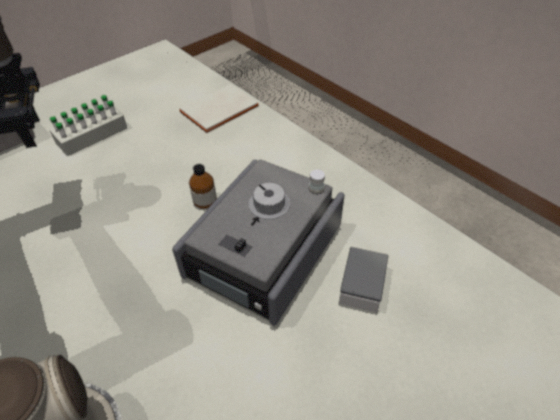

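```bash
cat > h.py <<'E'
import numpy as np
def ray(p,uv,z):
    d=p["R"].T@np.array([(uv[0]-p["cx"])/p["fx"],(uv[1]-p["cy"])/p["fy"],1.]); o=-p["R"].T@p["t"]
    return (o+d*(z-o[2])/d[2])[:2]
def proj(p,X):
    c=np.asarray(X)@p["R"].T+p["t"]; return np.c_[c[:,0]*p["fx"]/c[:,2]+p["cx"],c[:,1]*p["fy"]/c[:,2]+p["cy"]]
E
python3 - <<'E'
from station import viewer,spotter
from h import *
import cv2
p=viewer.capture("top")
f=lambda u,v,z:ray(p,(130+u/2.6,110+v/2.6),z)
w=f(333,256,.172); print("wheel",w, "index",np.degrees(np.arctan2(*(f(289,255,.172)-w)[::-1])))
print("latch",f(403,404,.157),f(403,435,.157),f(403,419,.157))
c=[f(*q,.14) for q in [(175,163),(408,92),(525,440),(280,520)]]
print("corners",np.round(c,3), "center",np.mean(c,0))
for a,b in [(3,0),(2,1)]: print("yaw",np.degrees(np.arctan2(*(c[b]-c[a])[::-1])),np.linalg.norm(c[b]-c[a]))
for a,b in [(1,0),(2,3)]: print("yaw",np.degrees(np.arctan2(*(c[b]-c[a])[::-1]))-90,np.linalg.norm(c[b]-c[a]))
print("rails",[np.degrees(np.arctan2(*(f(*b,.14)-f(*a,.14))[::-1])) for a,b in [((265,535),(155,165)),((545,440),(422,80)),((361,349),(356,318))]])
print("jar",f(381,112,.185))
p2=viewer.capture("side")
print("side wheel",ray(p2,(268.5,192.5),.172),"latch",ray(p2,(240,242),.157),spotter.find_in("wheel_center",p2)[0])
for q in (p,p2):
    for n in ("wheel","latch"):
        s=spotter.silhouettes(n,q)[:1]; print(n,[(d["uv"],d["score"],d["region"].sum()) for d in s])
E
```

```text
wheel [0.57467319 0.08559533] index 88.47063428863285
latch [0.46209603 0.03234824] [0.43860844 0.03254374] [0.45070804 0.03244303]
corners [[ 0.656  0.214]
 [ 0.714  0.026]
 [ 0.434 -0.063]
 [ 0.374  0.127]] center [0.54476936 0.07596624]
yaw 17.094440715488062 0.2946743345301278
yaw 17.52471881506107 0.2935574224234262
yaw 17.2508801744454 0.1969862945498494
yaw 17.572791873009848 0.19919703037694528
rails [np.float64(17.393479323995532), np.float64(17.678787730025068), np.float64(8.9902909914313)]
jar [0.6847784  0.04831171]
side wheel [0.57827212 0.08860625] latch [0.45403841 0.0336161 ] {'uv': [262.9, 238.6], 'score': 0.63}
wheel [([258.8, 210.1], 0.88, np.int64(940))]
latch []
wheel [([271.8, 196.0], 0.65, np.int64(821))]
latch []
```

Emit:
play_rows(
  commands=[
    {"fingers": 1,"tx": 0,"ty": 0.337,"tz": -0.585,"ax": 0.259,"ay": 0,"az": 0},
    {"fingers": 1,"tx": 0,"ty": 0.337,"tz": -0.585,"ax": 0.259,"ay": 0,"az": 0},
    {"fingers": 1,"tx": 0,"ty": 0.337,"tz": -0.585,"ax": 0.259,"ay": 0,"az": 0},
    {"fingers": 1,"tx": 0,"ty": 0.337,"tz": -0.585,"ax": 0.259,"ay": 0,"az": 0},
    {"fingers": 1,"tx": 0,"ty": 0.337,"tz": -0.585,"ax": 0.259,"ay": 0,"az": 0},
  ],
)

```text
time_s: 1.47
tcp_pos: [0.3909, 0.3879, 0.2418]
ee_rot: [[0.0, -0.883, -0.469], [0.0, -0.469, 0.883], [-1.0, -0.0, 0.0]]
wrist_force: [1.0, 0.4, 0.2]
gripper_width: 0.712
```

Emit:
play_rows(
  commands=[
    {"fingers": 1,"tx": 0,"ty": -0.042,"tz": -0.392,"ax": 0.059,"ay": 0,"az": 0},
    {"fingers": 1,"tx": 0,"ty": -0.042,"tz": -0.392,"ax": 0.059,"ay": 0,"az": 0},
    {"fingers": 1,"tx": 0,"ty": -0.042,"tz": -0.392,"ax": 0.059,"ay": 0,"az": 0},
    {"fingers": 1,"tx": 0,"ty": -0.042,"tz": -0.392,"ax": 0.059,"ay": 0,"az": 0},
    {"fingers": 1,"tx": 0,"ty": -0.042,"tz": -0.392,"ax": 0.059,"ay": 0,"az": 0},
  ],
)

```text
time_s: 1.88
tcp_pos: [0.5086, 0.2157, 0.242]
ee_rot: [[0.001, -0.953, -0.303], [0.0, -0.303, 0.953], [-1.0, -0.001, 0.0]]
wrist_force: [0.8, 0.9, 0.9]
gripper_width: 0.326
```

```bash
python3 - <<'E'
from station import r
s=r.sense(); print(s["tcp_pos"],s["ee_rot"],s["joints"],s["time_s"])
E
```

```text
[0.50863359 0.21574003 0.24196309] [[ 6.72851377e-04 -9.52936304e-01 -3.03169834e-01]
 [ 4.86350335e-04 -3.03169555e-01  9.52936506e-01]
 [-9.99999655e-01 -7.88631391e-04  2.59472838e-04]] [ 3.97983324e+01  1.49519500e+01 -9.85301166e+00  3.60040610e-03
 -6.51475826e+01 -2.21517590e+01] 1.8833
```

Emit:
play_rows(
  commands=[
    {"fingers": 1,"tx": 0,"ty": -0.031,"tz": -0.112,"ax": 0,"ay": 0,"az": 0},
    {"fingers": 1,"tx": 0,"ty": -0.031,"tz": -0.112,"ax": 0,"ay": 0,"az": 0},
    {"fingers": 1,"tx": 0,"ty": -0.031,"tz": -0.112,"ax": 0,"ay": 0,"az": 0},
    {"fingers": 1,"tx": 0.045,"ty": -0.031,"tz": -0.112,"ax": 0,"ay": 0,"az": 0},
    {"fingers": 1,"tx": 0.092,"ty": -0.031,"tz": -0.112,"ax": 0,"ay": 0,"az": 0},
  ],
)

```text
time_s: 2.3
tcp_pos: [0.5576, 0.1442, 0.1743]
ee_rot: [[0.007, -0.954, -0.301], [0.003, -0.301, 0.954], [-1.0, -0.007, 0.001]]
wrist_force: [0.5, -0.1, -1.3]
gripper_width: 0.016
```

```bash
python3 - <<'E'
from station import r,viewer
import cv2,numpy as np
s=r.sense(); print(s["tcp_pos"],s["joints"],s["time_s"],s["wrist_force"])
a=viewer.capture("side")["image"][130:280,150:400,::-1];b=viewer.capture("top")["image"][130:280,150:400,::-1]
cv2.imwrite("pics/c1.png",cv2.resize(np.vstack([a,b]),None,fx=2,fy=2,interpolation=cv2.INTER_CUBIC))
E
```

```text
[0.55757009 0.14423193 0.17425564] [ 3.06249965e+01  2.03659059e+01 -1.24426675e+01  2.88790294e-02
 -5.67687506e+01 -1.31357556e+01] 2.3 [ 0.47568313 -0.07871587 -1.28066111]
```

View pics/c1.png

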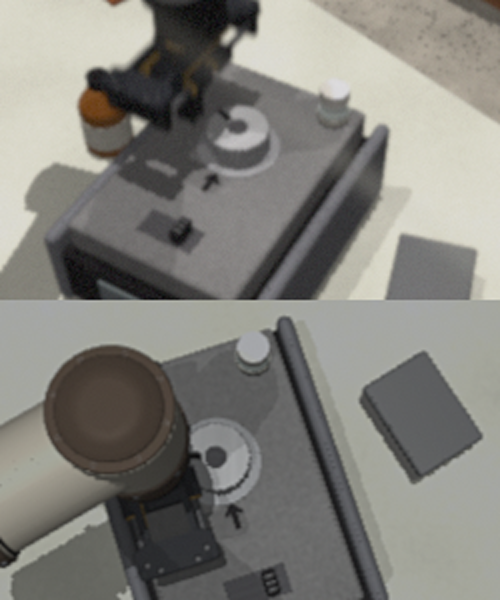

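Emit:
play_rows(
  commands=[
    {"fingers": 1,"tx": 0.003,"ty": 0,"tz": -0.01,"ax": 0,"ay": 0,"az": 0},
    {"fingers": 1,"tx": 0.003,"ty": 0,"tz": -0.017,"ax": 0,"ay": 0,"az": 0},
    {"fingers": 1,"tx": 0.003,"ty": 0,"tz": -0.019,"ax": 0,"ay": 0,"az": 0},
    {"fingers": 1,"tx": 0.003,"ty": 0,"tz": -0.019,"ax": 0,"ay": 0,"az": 0},
  ],
)

```text
time_s: 2.73
tcp_pos: [0.5608, 0.131, 0.1724]
ee_rot: [[0.004, -0.953, -0.303], [0.001, -0.303, 0.953], [-1.0, -0.004, 0.0]]
wrist_force: [-0.7, 0.7, 0.1]
gripper_width: 0.006
```

Emit:
play_rows(
  commands=[
    {"fingers": 1,"tx": 0,"ty": 0,"tz": -0.003,"ax": 0,"ay": 0,"az": 0},
    {"fingers": 1,"tx": 0,"ty": 0,"tz": -0.003,"ax": 0,"ay": 0,"az": 0},
  ],
)

```text
time_s: 2.9
tcp_pos: [0.5611, 0.1295, 0.1717]
ee_rot: [[0.003, -0.953, -0.303], [0.002, -0.303, 0.953], [-1.0, -0.003, 0.001]]
wrist_force: [-0.5, 1.6, 1.4]
gripper_width: 0.007
```

Emit:
play_rows(
  commands=[
    {"fingers": 1,"tx": 0,"ty": 0,"tz": -0.002,"ax": 0,"ay": 0,"az": 0},
    {"fingers": 1,"tx": 0,"ty": 0,"tz": -0.002,"ax": 0,"ay": 0,"az": 0},
  ],
)

```text
time_s: 3.07
tcp_pos: [0.5614, 0.1292, 0.1716]
ee_rot: [[0.003, -0.953, -0.303], [0.004, -0.303, 0.953], [-1.0, -0.004, 0.003]]
wrist_force: [-2.7, 5.8, 4.3]
gripper_width: 0.004
```

Emit:
play_rows(
  commands=[
    {"fingers": 1,"tx": 0,"ty": 0,"tz": -0.002,"ax": 0,"ay": 0,"az": 0},
    {"fingers": 1,"tx": 0,"ty": 0,"tz": -0.002,"ax": 0,"ay": 0,"az": 0},
  ],
)

```text
time_s: 3.23
tcp_pos: [0.562, 0.1291, 0.1716]
ee_rot: [[0.004, -0.953, -0.304], [0.006, -0.304, 0.953], [-1.0, -0.005, 0.004]]
wrist_force: [-3.2, 10.4, 4.5]
gripper_width: 0.009
```

```bash
cat > orbit.py <<'E'
import numpy as np
def orbit(Hy,Hz,R):
    P=[]
    n=lambda d:R*np.array([np.cos(np.radians(d)),np.sin(np.radians(d))])
    def flat(a,b,k): P.extend(list(np.linspace(a,b,k+1)[1:]))
    def arc(c,d0): P.extend([np.array(c)+n(d0+18*i) for i in range(1,6)])
    flat(np.array([0,Hz+R]),np.array([-Hy,Hz+R]),2); arc((-Hy,Hz),90)
    flat(np.array([-Hy-R,Hz]),np.array([-Hy-R,-Hz]),3); arc((-Hy,-Hz),180)
    flat(np.array([-Hy,-Hz-R]),np.array([Hy,-Hz-R]),4); arc((Hy,-Hz),270)
    flat(np.array([Hy+R,-Hz]),np.array([Hy+R,Hz]),3); arc((Hy,Hz),0)
    flat(np.array([Hy,Hz+R]),np.array([0,Hz+R]),2)
    return np.array(P)
def rows(cur,pts):
    for i in range(0,len(pts),5):
        print("from",np.round(cur,1)); [print("  ty %.3f tz %.3f   -> %s"%(-(q-cur)[0]/750,(q-cur)[1]/750,np.round(q,1))) for q in pts[i:i+5]]; cur=pts[i:i+5][-1]
E
python3 -c "
from orbit import *
rows(np.array([0,40.6]),orbit(15,10.5,30.5))"
```

```text
from [ 0.  40.6]
  ty 0.010 tz 0.001   -> [-7.5 41. ]
  ty 0.020 tz 0.001   -> [-15.  41.]
  ty 0.033 tz -0.001   -> [-24.4  39.5]
  ty 0.044 tz -0.007   -> [-32.9  35.2]
  ty 0.053 tz -0.016   -> [-39.7  28.4]
from [-39.7  28.4]
  ty 0.006 tz -0.011   -> [-44.   19.9]
  ty 0.008 tz -0.024   -> [-45.5  10.5]
  ty 0.008 tz -0.033   -> [-45.5   3.5]
  ty 0.008 tz -0.043   -> [-45.5  -3.5]
  ty 0.008 tz -0.052   -> [-45.5 -10.5]
from [-45.5 -10.5]
  ty -0.002 tz -0.013   -> [-44.  -19.9]
  ty -0.008 tz -0.024   -> [-39.7 -28.4]
  ty -0.017 tz -0.033   -> [-32.9 -35.2]
  ty -0.028 tz -0.039   -> [-24.4 -39.5]
  ty -0.041 tz -0.041   -> [-15. -41.]
from [-15. -41.]
  ty -0.010 tz 0.000   -> [ -7.5 -41. ]
  ty -0.020 tz 0.000   -> [  0. -41.]
  ty -0.030 tz 0.000   -> [  7.5 -41. ]
  ty -0.040 tz 0.000   -> [ 15. -41.]
  ty -0.053 tz 0.002   -> [ 24.4 -39.5]
from [ 24.4 -39.5]
  ty -0.011 tz 0.006   -> [ 32.9 -35.2]
  ty -0.020 tz 0.015   -> [ 39.7 -28.4]
  ty -0.026 tz 0.026   -> [ 44.  -19.9]
  ty -0.028 tz 0.039   -> [ 45.5 -10.5]
  ty -0.028 tz 0.048   -> [45.5 -3.5]
from [45.5 -3.5]
  ty -0.000 tz 0.009   -> [45.5  3.5]
  ty -0.000 tz 0.019   -> [45.5 10.5]
  ty 0.002 tz 0.031   -> [44.  19.9]
  ty 0.008 tz 0.043   -> [39.7 28.4]
  ty 0.017 tz 0.052   -> [32.9 35.2]
from [32.9 35.2]
  ty 0.011 tz 0.006   -> [24.4 39.5]
  ty 0.024 tz 0.008   -> [15. 41.]
  ty 0.034 tz 0.008   -> [ 7.5 41. ]
  ty 0.044 tz 0.008   -> [ 0. 41.]
```

Emit:
play_rows(
  commands=[
    {"fingers": 1,"tx": 0,"ty": 0.005,"tz": 0.001,"ax": 0,"ay": 0,"az": 0},
    {"fingers": 1,"tx": 0,"ty": 0.01,"tz": 0.001,"ax": 0,"ay": 0,"az": 0},
    {"fingers": 1,"tx": 0,"ty": 0.015,"tz": 0.001,"ax": 0,"ay": 0,"az": 0},
    {"fingers": 1,"tx": 0,"ty": 0.02,"tz": 0.001,"ax": 0,"ay": 0,"az": 0},
  ],
)

```text
time_s: 3.57
tcp_pos: [0.5479, 0.1237, 0.1715]
ee_rot: [[0.004, -0.953, -0.304], [0.002, -0.304, 0.953], [-1.0, -0.004, 0.001]]
wrist_force: [0.7, 1.3, 1.0]
gripper_width: 0.003
```

```bash
python3 - <<'E'
from station import r,viewer
import cv2,numpy as np
a=viewer.capture("side")["image"][150:230,220:320,::-1]
cv2.imwrite("pics/c2.png",cv2.resize(a,None,fx=5,fy=5,interpolation=cv2.INTER_CUBIC))
E
```

```text
(no output)
```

View pics/c2.png

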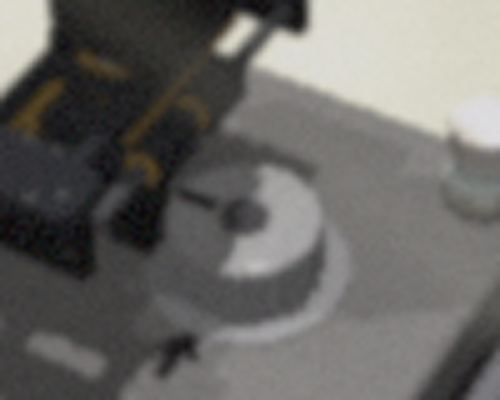

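```bash
cat >> h.py <<'E'
import cv2
from scipy.ndimage import map_coordinates,gaussian_filter1d
HUB={"top":(258.1,208.5),"side":(268.6,193.0)}
def idx(name,p,yaw=17.5):
    g=p["image"].astype(float).mean(2); c=ray(p,HUB[name],.172)
    th=np.radians(np.arange(0,360,1.)); rr=np.linspace(.016,.030,15)
    X=np.stack([c[0]+rr[:,None]*np.cos(th),c[1]+rr[:,None]*np.sin(th),np.full((15,360),.172)],-1).reshape(-1,3)
    uv=proj(p,X); v=map_coordinates(g,[uv[:,1],uv[:,0]],order=1).reshape(15,360)
    v=np.log(v+5).mean(0); v=v-np.maximum(np.roll(v,18),np.roll(v,-18))*.5-.5*np.minimum(np.roll(v,18),np.roll(v,-18))
    v=gaussian_filter1d(v,2,mode="wrap"); i=np.argsort(v)[0]
    w=np.clip(-v[(i+np.arange(-9,10))%360]+v[i]*.4,0,None); a=i+(w*np.arange(-9,10)).sum()/w.sum()
    return round((a-180-yaw)%360,1), round(v[i],2)   # wheel angle deg, contrast
E
python3 - <<'E'
from station import viewer
from h import *
for n in ("side","top"): print(n,idx(n,viewer.capture(n)))
im=cv2.imread("pics/top0.png"); p=viewer.capture("top"); p["image"]=im; print(idx("top",p))
im=cv2.imread("pics/side0.png"); p=viewer.capture("side"); p["image"]=im; print(idx("side",p))
E
```

```text
side (np.float64(274.2), np.float64(-0.49))
top (np.float64(330.7), np.float64(-0.7))
(np.float64(247.3), np.float64(-1.17))
(np.float64(250.2), np.float64(-0.67))
```

```bash
cat > st.py <<'E'
from station import r
from h import *
def st(yaw=17.65):
    s=r.sense(); d=(s["tcp_pos"][:2]-np.array([.5745,.0855]))*1e3; c,q=np.cos(np.radians(yaw)),np.sin(np.radians(yaw)); M=np.array([[c,q],[-q,c]])
    print("t",round(s["time_s"],2),"rel mm",np.round(M@d,1),"z",round(s["tcp_pos"][2]*1e3,1),"F cyc",np.round(M@s["wrist_force"][:2],1),round(s["wrist_force"][2],1))
E
python3 -c "
from st import *
st()"
```

```text
t 3.82 rel mm [-14.9  44. ] z 171.1 F cyc [-1.3  5.7] 5.7
```

```bash
python3 - <<'E'
from orbit import *
P=orbit(7,10.5,30.5); P=np.array([q for q in P[2:]])
rows(np.array([-15,41.3]),P[1:11])
E
```

```text
from [-15.   41.3]
  ty 0.013 tz -0.008   -> [-24.9  35.2]
  ty 0.022 tz -0.017   -> [-31.7  28.4]
  ty 0.028 tz -0.028   -> [-36.   19.9]
  ty 0.030 tz -0.041   -> [-37.5  10.5]
  ty 0.030 tz -0.050   -> [-37.5   3.5]
from [-37.5   3.5]
  ty -0.000 tz -0.009   -> [-37.5  -3.5]
  ty -0.000 tz -0.019   -> [-37.5 -10.5]
  ty -0.002 tz -0.031   -> [-36.  -19.9]
  ty -0.008 tz -0.043   -> [-31.7 -28.4]
  ty -0.017 tz -0.052   -> [-24.9 -35.2]
```

Emit:
play_rows(
  commands=[
    {"fingers": 1,"tx": 0,"ty": 0.013,"tz": -0.008,"ax": 0,"ay": 0,"az": 0},
    {"fingers": 1,"tx": 0,"ty": 0.022,"tz": -0.017,"ax": 0,"ay": 0,"az": 0},
    {"fingers": 1,"tx": 0,"ty": 0.028,"tz": -0.028,"ax": 0,"ay": 0,"az": 0},
    {"fingers": 1,"tx": 0,"ty": 0.03,"tz": -0.041,"ax": 0,"ay": 0,"az": 0},
    {"fingers": 1,"tx": 0,"ty": 0.03,"tz": -0.041,"ax": 0,"ay": 0,"az": 0},
  ],
)

```text
time_s: 4.23
tcp_pos: [0.5327, 0.0835, 0.1698]
ee_rot: [[-0.005, -0.954, -0.301], [-0.003, -0.301, 0.954], [-1.0, 0.006, -0.001]]
wrist_force: [-4.4, -1.8, 3.9]
gripper_width: 0.006
```

```bash
python3 - <<'E'
from st import *
from station import viewer
st(); print(idx("side",viewer.capture("side"))); st()
E
```

```text
t 4.23 rel mm [-40.4  10.8] z 169.8 F cyc [-4.7 -0.4] 3.9
(np.float64(200.2), np.float64(-0.51))
t 4.28 rel mm [-40.4  10.9] z 169.8 F cyc [-6.2 -0.9] 4.6
```

```bash
python3 - <<'E'
from orbit import *
P=orbit(5.5,10.5,30.5)
rows(np.array([-37.5,10.5]),P[7:])
E
```

```text
from [-37.5  10.5]
  ty -0.002 tz -0.009   -> [-36.    3.5]
  ty -0.002 tz -0.019   -> [-36.   -3.5]
  ty -0.002 tz -0.028   -> [-36.  -10.5]
  ty -0.004 tz -0.041   -> [-34.5 -19.9]
  ty -0.010 tz -0.052   -> [-30.2 -28.4]
from [-30.2 -28.4]
  ty -0.009 tz -0.009   -> [-23.4 -35.2]
  ty -0.020 tz -0.015   -> [-14.9 -39.5]
  ty -0.033 tz -0.017   -> [ -5.5 -41. ]
  ty -0.037 tz -0.017   -> [ -2.8 -41. ]
  ty -0.040 tz -0.017   -> [  0. -41.]
from [  0. -41.]
  ty -0.004 tz 0.000   -> [  2.8 -41. ]
  ty -0.007 tz 0.000   -> [  5.5 -41. ]
  ty -0.020 tz 0.002   -> [ 14.9 -39.5]
  ty -0.031 tz 0.008   -> [ 23.4 -35.2]
  ty -0.040 tz 0.017   -> [ 30.2 -28.4]
from [ 30.2 -28.4]
  ty -0.006 tz 0.011   -> [ 34.5 -19.9]
  ty -0.008 tz 0.024   -> [ 36.  -10.5]
  ty -0.008 tz 0.033   -> [36.  -3.5]
  ty -0.008 tz 0.043   -> [36.   3.5]
  ty -0.008 tz 0.052   -> [36.  10.5]
from [36.  10.5]
  ty 0.002 tz 0.013   -> [34.5 19.9]
  ty 0.008 tz 0.024   -> [30.2 28.4]
  ty 0.017 tz 0.033   -> [23.4 35.2]
  ty 0.028 tz 0.039   -> [14.9 39.5]
  ty 0.041 tz 0.041   -> [ 5.5 41. ]
from [ 5.5 41. ]
  ty 0.004 tz 0.000   -> [ 2.8 41. ]
  ty 0.007 tz 0.000   -> [ 0. 41.]
```

Emit:
play_rows(
  commands=[
    {"fingers": 1,"tx": 0,"ty": -0.002,"tz": -0.009,"ax": 0,"ay": 0,"az": 0},
    {"fingers": 1,"tx": 0,"ty": -0.002,"tz": -0.019,"ax": 0,"ay": 0,"az": 0},
    {"fingers": 1,"tx": 0,"ty": -0.002,"tz": -0.028,"ax": 0,"ay": 0,"az": 0},
    {"fingers": 1,"tx": 0,"ty": -0.004,"tz": -0.041,"ax": 0,"ay": 0,"az": 0},
    {"fingers": 1,"tx": 0,"ty": -0.01,"tz": -0.052,"ax": 0,"ay": 0,"az": 0},
  ],
)

```text
time_s: 4.7
tcp_pos: [0.5502, 0.0487, 0.1692]
ee_rot: [[-0.009, -0.953, -0.302], [-0.004, -0.302, 0.953], [-1.0, 0.01, -0.001]]
wrist_force: [-5.7, -2.1, 1.9]
gripper_width: 0.005
```

Emit:
play_rows(
  commands=[
    {"fingers": 1,"tx": 0,"ty": -0.009,"tz": -0.009,"ax": 0,"ay": 0,"az": 0},
    {"fingers": 1,"tx": 0,"ty": -0.02,"tz": -0.015,"ax": 0,"ay": 0,"az": 0},
    {"fingers": 1,"tx": 0,"ty": -0.033,"tz": -0.017,"ax": 0,"ay": 0,"az": 0},
    {"fingers": 1,"tx": 0,"ty": -0.037,"tz": -0.017,"ax": 0,"ay": 0,"az": 0},
    {"fingers": 1,"tx": 0,"ty": -0.04,"tz": -0.017,"ax": 0,"ay": 0,"az": 0},
  ],
)

```text
time_s: 5.12
tcp_pos: [0.5859, 0.0419, 0.1692]
ee_rot: [[-0.005, -0.954, -0.301], [-0.01, -0.301, 0.954], [-1.0, 0.007, -0.008]]
wrist_force: [3.3, -18.1, -2.1]
gripper_width: 0.004
```

```bash
python3 - <<'E'
from st import *
from station import viewer
st(); p=viewer.capture("side"); print(idx("side",p)); st(); print(idx("top",viewer.capture("top")))
cv2.imwrite("pics/c3.png",cv2.resize(p["image"][150:230,220:320,::-1],None,fx=4,fy=4,interpolation=cv2.INTER_CUBIC))
E
```

```text
t 5.12 rel mm [ -2.3 -45. ] z 169.2 F cyc [ -2.3 -18.3] -2.1
(np.float64(202.7), np.float64(-0.2))
t 5.17 rel mm [ -1.7 -45. ] z 169.3 F cyc [ -0.4 -17.8] -2.7
(np.float64(85.4), np.float64(-0.51))
```

View pics/c3.png

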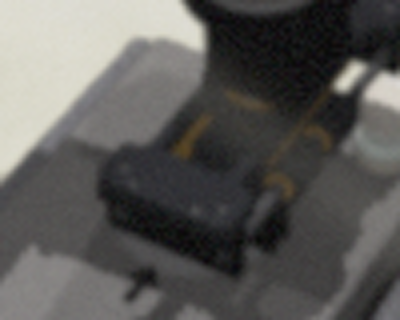

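Emit:
play_rows(
  commands=[
    {"fingers": 1,"tx": 0,"ty": -0.004,"tz": -0.001,"ax": 0,"ay": 0,"az": 0},
    {"fingers": 1,"tx": 0,"ty": -0.007,"tz": -0.001,"ax": 0,"ay": 0,"az": 0},
    {"fingers": 1,"tx": 0,"ty": -0.02,"tz": 0.001,"ax": 0,"ay": 0,"az": 0},
    {"fingers": 1,"tx": 0,"ty": -0.031,"tz": 0.007,"ax": 0,"ay": 0,"az": 0},
    {"fingers": 1,"tx": 0,"ty": -0.041,"tz": 0.016,"ax": 0,"ay": 0,"az": 0},
  ],
)

```text
time_s: 5.63
tcp_pos: [0.6172, 0.0627, 0.1699]
ee_rot: [[0.009, -0.954, -0.301], [-0.008, -0.301, 0.954], [-1.0, -0.006, -0.01]]
wrist_force: [14.7, -12.0, -6.7]
gripper_width: 0.005
```

```bash
python3 - <<'E'
from st import *
from station import viewer
st(); p=viewer.capture("side"); print(idx("side",p)); st(); q=viewer.capture("top"); print(idx("top",q))
f=lambda p:cv2.resize(p["image"][160:240,210:310,::-1],None,fx=4,fy=4,interpolation=cv2.INTER_CUBIC)
cv2.imwrite("pics/c4.png",np.hstack([f(p),f(q)]))
E
```

```text
t 5.63 rel mm [ 33.8 -34.7] z 169.9 F cyc [ 10.4 -15.9] -6.7
(np.float64(65.5), np.float64(-0.44))
t 5.68 rel mm [ 36.2 -32.3] z 170.2 F cyc [ 11.3 -13.6] -5.9
(np.float64(187.1), np.float64(-0.51))
```

View pics/c4.png

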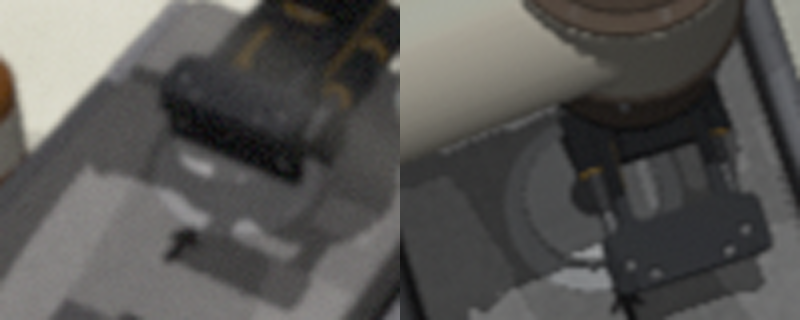

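Emit:
play_rows(
  commands=[
    {"fingers": 1,"tx": 0,"ty": -0.007,"tz": 0.012,"ax": 0,"ay": 0,"az": 0},
    {"fingers": 1,"tx": 0,"ty": -0.009,"tz": 0.025,"ax": 0,"ay": 0,"az": 0},
    {"fingers": 1,"tx": 0,"ty": -0.009,"tz": 0.034,"ax": 0,"ay": 0,"az": 0},
    {"fingers": 1,"tx": 0,"ty": -0.009,"tz": 0.043,"ax": 0,"ay": 0,"az": 0},
    {"fingers": 1,"tx": 0,"ty": -0.009,"tz": 0.053,"ax": 0,"ay": 0,"az": 0},
  ],
)

```text
time_s: 6.15
tcp_pos: [0.6146, 0.1113, 0.171]
ee_rot: [[0.019, -0.953, -0.304], [0.006, -0.304, 0.953], [-1.0, -0.02, -0.001]]
wrist_force: [15.3, 3.8, -6.3]
gripper_width: 0.001
```

```bash
python3 - <<'E'
from st import *
from station import viewer
st(); p=viewer.capture("side"); print(idx("side",p)); st(); q=viewer.capture("top"); print(idx("top",q))
f=lambda p:cv2.resize(p["image"][160:240,210:310,::-1],None,fx=4,fy=4,interpolation=cv2.INTER_CUBIC)
cv2.imwrite("pics/c5.png",np.hstack([f(p),f(q)]))
E
```

```text
t 6.15 rel mm [46.  12.4] z 171.0 F cyc [15.7 -1. ] -6.3
(np.float64(267.3), np.float64(-0.61))
t 6.2 rel mm [45.7 13.9] z 171.2 F cyc [14.9  3.5] -5.1
(np.float64(265.5), np.float64(-1.1))
```

Emit:
play_rows(
  commands=[
    {"fingers": 1,"tx": 0,"ty": -0.003,"tz": 0.012,"ax": 0,"ay": 0,"az": 0},
    {"fingers": 1,"tx": 0,"ty": 0.002,"tz": 0.024,"ax": 0,"ay": 0,"az": 0},
    {"fingers": 1,"tx": 0,"ty": 0.011,"tz": 0.033,"ax": 0,"ay": 0,"az": 0},
    {"fingers": 1,"tx": 0,"ty": 0.022,"tz": 0.039,"ax": 0,"ay": 0,"az": 0},
    {"fingers": 1,"tx": 0,"ty": 0.022,"tz": 0.039,"ax": 0,"ay": 0,"az": 0},
  ],
)

```text
time_s: 6.67
tcp_pos: [0.581, 0.1331, 0.1706]
ee_rot: [[0.002, -0.953, -0.304], [0.002, -0.304, 0.953], [-1.0, -0.002, 0.002]]
wrist_force: [-1.4, 6.5, 1.4]
gripper_width: 0.004
```

```bash
python3 - <<'E'
from st import *
from station import viewer
st(); p=viewer.capture("side"); print(idx("side",p)); st(); q=viewer.capture("top"); print(idx("top",q))
f=lambda p:cv2.resize(p["image"][160:240,210:310,::-1],None,fx=4,fy=4,interpolation=cv2.INTER_CUBIC)
cv2.imwrite("pics/c6.png",np.hstack([f(p),f(q)]))
E
```

```text
t 6.67 rel mm [20.6 43.4] z 170.6 F cyc [0.6 6.6] 1.4
(np.float64(332.8), np.float64(-0.57))
t 6.72 rel mm [20.7 43.4] z 170.5 F cyc [1.  6.8] 2.8
(np.float64(206.5), np.float64(-0.5))
```

View pics/c6.png

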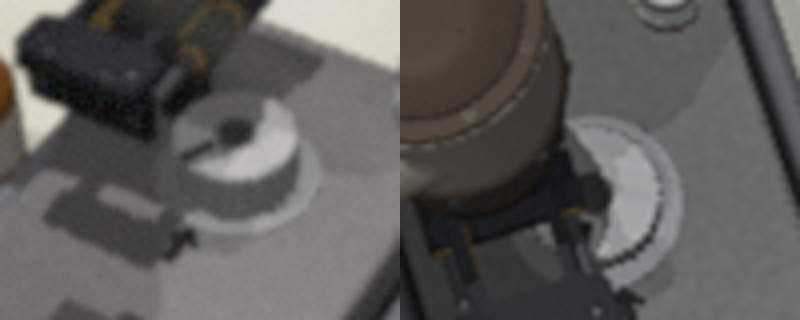

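Emit:
play_rows(
  commands=[
    {"fingers": 1,"tx": 0,"ty": 0.006,"tz": 0.001,"ax": 0,"ay": 0,"az": 0},
    {"fingers": 1,"tx": 0,"ty": 0.012,"tz": 0.001,"ax": 0,"ay": 0,"az": 0},
    {"fingers": 1,"tx": 0,"ty": 0.018,"tz": 0.002,"ax": 0,"ay": 0,"az": 0},
    {"fingers": 1,"tx": 0,"ty": 0.018,"tz": 0.002,"ax": 0,"ay": 0,"az": 0},
  ],
)

```text
time_s: 7.1
tcp_pos: [0.5676, 0.1302, 0.1705]
ee_rot: [[0.0, -0.953, -0.303], [0.002, -0.303, 0.953], [-1.0, -0.001, 0.002]]
wrist_force: [-1.3, 6.0, 1.8]
gripper_width: 0.006
```

```bash
python3 - <<'E'
from st import *
from station import viewer
st(); p=viewer.capture("side"); print(idx("side",p)); st()
E
```

```text
t 7.1 rel mm [ 6.9 44.7] z 170.5 F cyc [0.6 6.1] 1.8
(np.float64(355.4), np.float64(-0.7))
t 7.15 rel mm [ 7.  44.7] z 170.4 F cyc [0.2 6.5] 2.2
```

Emit:
play_rows(
  commands=[
    {"fingers": 1,"tx": 0,"ty": 0.002,"tz": 0,"ax": 0,"ay": 0,"az": 0},
    {"fingers": 1,"tx": 0,"ty": 0.002,"tz": 0.03,"ax": 0,"ay": 0,"az": 0},
    {"fingers": 1,"tx": -0.05,"ty": 0.002,"tz": 0.03,"ax": 0,"ay": 0,"az": 0},
    {"fingers": 1,"tx": -0.1,"ty": 0.002,"tz": 0.03,"ax": 0,"ay": 0,"az": 0},
    {"fingers": 1,"tx": -0.1,"ty": 0.002,"tz": 0.08,"ax": 0,"ay": 0,"az": 0},
  ],
)

```text
time_s: 7.57
tcp_pos: [0.5524, 0.1829, 0.2529]
ee_rot: [[0.011, -0.954, -0.299], [0.002, -0.299, 0.954], [-1.0, -0.011, -0.002]]
wrist_force: [2.1, 1.0, 1.9]
gripper_width: 0.004
```

Emit:
play_rows(
  commands=[
    {"fingers": 1,"tx": 0,"ty": 0,"tz": 0.05,"ax": 0,"ay": 0,"az": 0},
    {"fingers": 1,"tx": 0,"ty": 0,"tz": 0.1,"ax": 0,"ay": 0,"az": 0},
    {"fingers": 1,"tx": 0,"ty": 0,"tz": 0.15,"ax": 0,"ay": 0,"az": 0},
    {"fingers": 1,"tx": 0,"ty": 0,"tz": 0.15,"ax": 0,"ay": 0,"az": 0},
    {"fingers": 1,"tx": 0,"ty": 0,"tz": 0.15,"ax": 0,"ay": 0,"az": 0},
  ],
)

```text
time_s: 7.98
tcp_pos: [0.5132, 0.2936, 0.2443]
ee_rot: [[-0.002, -0.952, -0.305], [-0.002, -0.305, 0.952], [-1.0, 0.003, -0.002]]
wrist_force: [-0.2, -0.5, 0.3]
gripper_width: 0.011
```

```bash
python3 - <<'E'
from st import *
from station import viewer
st(); A=[]
for n in ("side","top"):
    ps=[viewer.capture(n) for _ in range(4)]; p=dict(ps[0]); p["image"]=np.mean([q["image"] for q in ps],0); print(n,idx(n,p)); A.append(p)
f=lambda p,u,v:cv2.resize(p["image"][v-36:v+44,u-40:u+40,::-1],None,fx=5,fy=5,interpolation=cv2.INTER_CUBIC)
cv2.imwrite("pics/c7.png",np.hstack([f(A[0],268,200),f(A[1],260,215)]))
E
```

```text
t 7.98 rel mm [  4.7 216.9] z 244.3 F cyc [-0.3 -0.4] 0.3
side (np.float64(356.2), np.float64(-0.75))
top (np.float64(354.3), np.float64(-1.21))[ WARN:0@14.983] global loadsave.cpp:1063 imwrite_ Unsupported depth image for selected encoder is fallbacked to CV_8U.
```

View pics/c7.png

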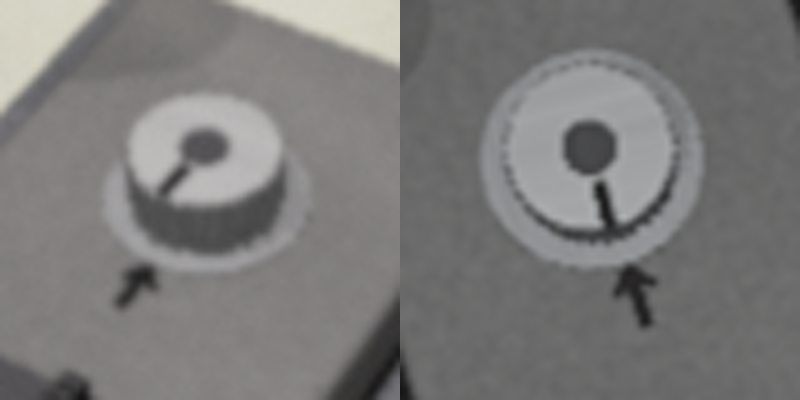

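```bash
python3 - <<'E'
from h import *
from station import viewer
for n,arr in (("top",[(629,263),(646,325),(637,290)]),("side",[(152,264),(118,307),(137,283)])):
    ps=[viewer.capture(n) for _ in range(4)]; p=dict(ps[0]); p["image"]=np.mean([q["image"] for q in ps],0)
    u0,v0=((220,179) if n=="top" else (228,164)); ox=400 if n=="top" else 0
    if n=="side": HUB["side"]=(228+204/5,164+146/5)
    else: HUB["top"]=(220+190/5,179+147/5)
    c=ray(p,HUB[n],.172); a=[ray(p,(u0+(x-ox)/5,v0+y/5),.140) for x,y in arr]
    ang=lambda d:np.degrees(np.arctan2(d[1],d[0]))%360-180
    print(n,"centre",c,"yaw arrow axis",ang(a[0]-a[1]) ,"centre->arrow tip/tail/cent",[ang(q-c) for q in a],"idx abs",idx(n,p,0),"arrow dist",[np.linalg.norm(q-c) for q in a])
    # wheel silhouette dark-line PCA
    g=p["image"].mean(2); X,Y=np.meshgrid(np.arange(-33,33,.5),np.arange(-33,33,.5)); P=np.c_[c[0]+X.ravel()/1e3,c[1]+Y.ravel()/1e3,np.full(X.size,.172)]
    uv=proj(p,P); v=map_coordinates(g,[uv[:,1],uv[:,0]],order=1).reshape(X.shape); R=np.hypot(X,Y)
    hub=(R<12)&(v<np.median(v[R<28])*.75); print("hub offset mm",X[hub].mean(),Y[hub].mean())
    m=(R>13)&(R<28)&(v<np.median(v[R<28])*.75); d=np.c_[X[m],Y[m]]; mu=d.mean(0); w=np.linalg.svd(d-mu)[2][0]; w*=np.sign(w@mu)
    h=np.array([X[hub].mean(),Y[hub].mean()]); print("line dir",ang(w),"hub->line",ang(mu-h),m.sum())
E
```

```text
top centre [0.57479804 0.08574889] yaw arrow axis -164.84895971407133 centre->arrow tip/tail/cent [np.float64(19.26095905554871), np.float64(17.758252687570405), np.float64(18.666390120477274)] idx abs (np.float64(12.2), np.float64(-1.22)) arrow dist [np.float64(0.0457875903820173), np.float64(0.072140973935522), np.float64(0.0573645837327445)]
hub offset mm 0.56877444589309 0.9850065189048239
line dir 14.01443839811813 hub->line 14.378238671532813 367
side centre [0.57735301 0.08656258] yaw arrow axis -161.37692065233074 centre->arrow tip/tail/cent [np.float64(18.064515104824466), np.float64(18.276136920137958), np.float64(18.192555128778764)] idx abs (np.float64(11.9), np.float64(-0.74)) arrow dist [np.float64(0.04558502742641758), np.float64(0.07338946348123934), np.float64(0.05798013206735002)]
hub offset mm -0.3548597521200261 1.0365296803652968
line dir 19.26197203169778 hub->line 14.311740386662308 455
```

Emit:
play_rows(
  commands=[
    {"fingers": 1,"tx": 0,"ty": 0,"tz": -0.055,"ax": 0,"ay": 0,"az": 0},
    {"fingers": 1,"tx": 0,"ty": 0,"tz": -0.11,"ax": 0,"ay": 0,"az": 0},
    {"fingers": 1,"tx": 0,"ty": 0,"tz": -0.16,"ax": 0,"ay": 0,"az": 0},
    {"fingers": 1,"tx": 0,"ty": 0,"tz": -0.208,"ax": 0,"ay": 0,"az": 0},
    {"fingers": 1,"tx": 0,"ty": 0,"tz": -0.208,"ax": 0,"ay": 0,"az": 0},
  ],
)

```text
time_s: 9.2
tcp_pos: [0.5627, 0.1394, 0.2454]
ee_rot: [[-0.0, -0.955, -0.298], [-0.001, -0.298, 0.955], [-1.0, 0.001, -0.001]]
wrist_force: [0.1, 1.0, 0.3]
gripper_width: 0.007
```

Emit:
play_rows(
  commands=[
    {"fingers": 1,"tx": 0.05,"ty": 0,"tz": 0,"ax": 0,"ay": 0,"az": 0},
    {"fingers": 1,"tx": 0.1,"ty": 0,"tz": 0,"ax": 0,"ay": 0,"az": 0},
    {"fingers": 1,"tx": 0.1,"ty": 0,"tz": 0,"ax": 0,"ay": 0,"az": 0},
    {"fingers": 1,"tx": 0.1,"ty": 0,"tz": 0,"ax": 0,"ay": 0,"az": 0},
  ],
)

```text
time_s: 9.53
tcp_pos: [0.5611, 0.1437, 0.1691]
ee_rot: [[-0.004, -0.953, -0.303], [-0.003, -0.303, 0.953], [-1.0, 0.004, -0.002]]
wrist_force: [0.1, 0.6, 0.1]
gripper_width: 0.003
```

```bash
python3 -c "
from st import *
st()"
```

```text
t 9.53 rel mm [ 4.9 59.6] z 169.1 F cyc [0.3 0.6] 0.1
```

Emit:
play_rows(
  commands=[
    {"fingers": 1,"tx": 0,"ty": 0,"tz": -0.015,"ax": 0,"ay": 0,"az": 0},
    {"fingers": 1,"tx": 0,"ty": 0,"tz": -0.021,"ax": 0,"ay": 0,"az": 0},
    {"fingers": 1,"tx": 0,"ty": 0,"tz": -0.023,"ax": 0,"ay": 0,"az": 0},
    {"fingers": 1,"tx": 0,"ty": 0,"tz": -0.023,"ax": 0,"ay": 0,"az": 0},
  ],
)

```text
time_s: 9.87
tcp_pos: [0.5678, 0.1311, 0.1729]
ee_rot: [[0.004, -0.953, -0.302], [0.008, -0.302, 0.953], [-1.0, -0.007, 0.006]]
wrist_force: [-4.0, 10.9, 0.9]
gripper_width: 0.006
```

```bash
python3 -c "
from st import *
from station import viewer
st();print(idx('side',viewer.capture('side')))"
```

```text
t 9.87 rel mm [ 7.5 45.5] z 172.9 F cyc [-0.5 11.6] 0.9
(np.float64(357.4), np.float64(-0.8))
```

Emit:
play_rows(
  commands=[
    {"fingers": 1,"tx": 0,"ty": 0.0015,"tz": 0,"ax": 0,"ay": 0,"az": 0},
    {"fingers": 1,"tx": 0,"ty": 0.003,"tz": 0,"ax": 0,"ay": 0,"az": 0},
    {"fingers": 1,"tx": 0,"ty": 0.003,"tz": 0,"ax": 0,"ay": 0,"az": 0},
  ],
)

```text
time_s: 10.17
tcp_pos: [0.5663, 0.1306, 0.173]
ee_rot: [[0.006, -0.953, -0.303], [0.007, -0.303, 0.953], [-1.0, -0.008, 0.005]]
wrist_force: [-2.1, 8.2, -0.8]
gripper_width: 0.004
```

```bash
python3 -c "
from st import *
from station import viewer
st();print([idx('side',viewer.capture('side')) for _ in range(2)])"
```

```text
t 10.17 rel mm [ 5.9 45.4] z 173.0 F cyc [0.5 8.5] -0.8
[(np.float64(359.2), np.float64(-0.75)), (np.float64(359.2), np.float64(-0.75))]
```

Emit:
play_rows(
  commands=[
    {"fingers": 1,"tx": 0,"ty": 0,"tz": 0.01,"ax": 0,"ay": 0,"az": 0},
    {"fingers": 1,"tx": 0,"ty": 0,"tz": 0.03,"ax": 0,"ay": 0,"az": 0},
    {"fingers": 1,"tx": -0.05,"ty": 0,"tz": 0.03,"ax": 0,"ay": 0,"az": 0},
    {"fingers": 1,"tx": -0.1,"ty": 0,"tz": 0.03,"ax": 0,"ay": 0,"az": 0},
    {"fingers": 1,"tx": -0.1,"ty": 0,"tz": 0.08,"ax": 0,"ay": 0,"az": 0},
  ],
)

```text
time_s: 10.68
tcp_pos: [0.5521, 0.1823, 0.2559]
ee_rot: [[0.017, -0.954, -0.299], [0.005, -0.299, 0.954], [-1.0, -0.018, -0.001]]
wrist_force: [1.7, 1.4, 1.5]
gripper_width: 0.005
```

Emit:
play_rows(
  commands=[
    {"fingers": 1,"tx": 0,"ty": 0,"tz": 0.05,"ax": 0,"ay": 0,"az": 0},
    {"fingers": 1,"tx": 0,"ty": 0,"tz": 0.1,"ax": 0,"ay": 0,"az": 0},
    {"fingers": 1,"tx": 0,"ty": 0,"tz": 0.15,"ax": 0,"ay": 0,"az": 0},
    {"fingers": 1,"tx": 0,"ty": 0,"tz": 0.15,"ax": 0,"ay": 0,"az": 0},
    {"fingers": 1,"tx": 0,"ty": 0,"tz": 0.15,"ax": 0,"ay": 0,"az": 0},
  ],
)

```text
time_s: 11.1
tcp_pos: [0.5125, 0.2932, 0.247]
ee_rot: [[0.002, -0.952, -0.306], [0.001, -0.306, 0.952], [-1.0, -0.003, 0.0]]
wrist_force: [0.0, 0.2, 0.2]
gripper_width: 0.004
```

```bash
cat > line.py <<'E'
from st import *
from station import viewer
def line():
  for n in ("top","side"):
    ps=[viewer.capture(n) for _ in range(4)]; p=dict(ps[0]); p["image"]=np.mean([q["image"] for q in ps],0)
    c=ray(p,HUB[n],.172); ang=lambda d:round(np.degrees(np.arctan2(d[1],d[0]))%360-180,1)
    g=p["image"].mean(2); X,Y=np.meshgrid(np.arange(-33,33,.5),np.arange(-33,33,.5)); P=np.c_[c[0]+X.ravel()/1e3,c[1]+Y.ravel()/1e3,np.full(X.size,.172)]
    uv=proj(p,P); v=map_coordinates(g,[uv[:,1],uv[:,0]],order=1).reshape(X.shape); R=np.hypot(X,Y)
    hub=(R<12)&(v<np.median(v[R<28])*.75); h=np.array([X[hub].mean(),Y[hub].mean()])
    m=(R>13)&(R<28)&(v<np.median(v[R<28])*.75); d=np.c_[X[m],Y[m]]; mu=d.mean(0); w=np.linalg.svd(d-mu)[2][0]; w*=np.sign(w@mu)
    print(n,"line dir",ang(w),"hub->line",ang(mu-h),m.sum(),"idx",idx(n,p)); cv2.imwrite(f"pics/last_{n}.png",p["image"][:,:,::-1].astype(np.uint8))
E
python3 -c "
from line import *
st(); line()"
```

```text
t 11.1 rel mm [  3.9 216.7] z 247.0 F cyc [0.1 0.2] 0.2
top line dir 19.3 hub->line 16.5 385 idx (np.float64(356.6), np.float64(-1.23))
side line dir 22.2 hub->line 16.7 403 idx (np.float64(358.5), np.float64(-0.71))
```

Emit:
play_rows(
  commands=[
    {"fingers": 1,"tx": 0,"ty": 0.023,"tz": -0.0435,"ax": 0,"ay": 0,"az": 0},
    {"fingers": 1,"tx": 0,"ty": 0.046,"tz": -0.087,"ax": 0,"ay": 0,"az": 0},
    {"fingers": 1,"tx": 0,"ty": 0.069,"tz": -0.1305,"ax": 0,"ay": 0,"az": 0},
    {"fingers": 1,"tx": 0,"ty": 0.092,"tz": -0.174,"ax": 0,"ay": 0,"az": 0},
    {"fingers": 1,"tx": 0,"ty": 0.115,"tz": -0.2175,"ax": 0,"ay": 0,"az": 0},
  ],
)

```text
time_s: 11.92
tcp_pos: [0.4793, 0.1079, 0.2454]
ee_rot: [[0.0, -0.953, -0.303], [-0.0, -0.303, 0.953], [-1.0, -0.0, -0.0]]
wrist_force: [1.7, -0.6, -0.1]
gripper_width: 0.007
```

Emit:
play_rows(
  commands=[
    {"fingers": 1,"tx": 0,"ty": 0.023,"tz": -0.0435,"ax": 0,"ay": 0,"az": 0},
    {"fingers": 1,"tx": 0,"ty": 0.046,"tz": -0.087,"ax": 0,"ay": 0,"az": 0},
    {"fingers": 1,"tx": 0,"ty": 0.069,"tz": -0.1305,"ax": 0,"ay": 0,"az": 0},
    {"fingers": 1,"tx": 0,"ty": 0.069,"tz": -0.1305,"ax": 0,"ay": 0,"az": 0},
    {"fingers": 1,"tx": 0,"ty": 0.069,"tz": -0.1305,"ax": 0,"ay": 0,"az": 0},
  ],
)

```text
time_s: 12.33
tcp_pos: [0.4598, -0.001, 0.2457]
ee_rot: [[0.001, -0.954, -0.299], [0.0, -0.299, 0.954], [-1.0, -0.001, -0.0]]
wrist_force: [0.4, -0.8, 0.6]
gripper_width: 0.003
```

```bash
python3 -c "
from line import *
st()
p=viewer.capture('side')
cv2.imwrite('pics/c8.png',cv2.resize(p['image'][180:280,180:320,::-1],None,fx=4,fy=4,interpolation=cv2.INTER_CUBIC))"
```

```text
t 12.33 rel mm [-135.6  -47.7] z 245.7 F cyc [ 0.1 -0.9] 0.6
```

Emit:
play_rows(
  commands=[
    {"fingers": 1,"tx": 0.05,"ty": 0,"tz": 0,"ax": 0,"ay": 0,"az": 0},
    {"fingers": 1,"tx": 0.09,"ty": 0,"tz": 0,"ax": 0,"ay": 0,"az": 0},
    {"fingers": 1,"tx": 0.105,"ty": 0,"tz": 0,"ax": 0,"ay": 0,"az": 0},
    {"fingers": 1,"tx": 0.107,"ty": 0,"tz": 0,"ax": 0,"ay": 0,"az": 0},
    {"fingers": 1,"tx": 0.107,"ty": 0,"tz": 0,"ax": 0,"ay": 0,"az": 0},
  ],
)

```text
time_s: 12.8
tcp_pos: [0.4605, 0.0017, 0.1647]
ee_rot: [[-0.001, -0.953, -0.304], [-0.001, -0.304, 0.953], [-1.0, 0.001, -0.0]]
wrist_force: [0.8, 1.1, 0.8]
gripper_width: 0.006
```

```bash
python3 -c "
from line import *
st()
p=viewer.capture('side')
cv2.imwrite('pics/c8.png',cv2.resize(p['image'][180:280,180:320,::-1],None,fx=4,fy=4,interpolation=cv2.INTER_CUBIC))"
```

```text
t 12.8 rel mm [-134.   -45.3] z 164.7 F cyc [1.1 0.8] 0.8
```

View pics/c8.png

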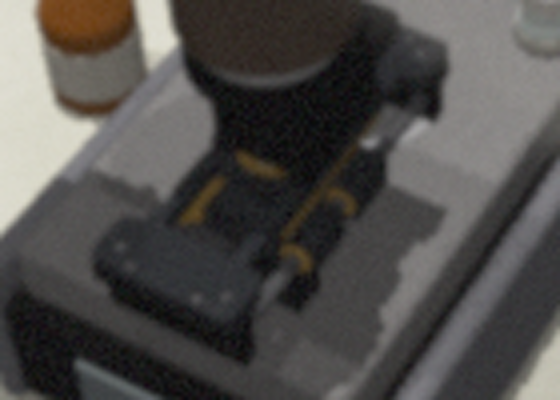

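Emit:
play_rows(
  commands=[
    {"fingers": 1,"tx": 0,"ty": 0,"tz": 0.011,"ax": 0,"ay": 0,"az": 0},
    {"fingers": 1,"tx": 0,"ty": 0,"tz": 0.022,"ax": 0,"ay": 0,"az": 0},
    {"fingers": 1,"tx": 0,"ty": 0,"tz": 0.031,"ax": 0,"ay": 0,"az": 0},
    {"fingers": 1,"tx": 0,"ty": 0,"tz": 0.04,"ax": 0,"ay": 0,"az": 0},
    {"fingers": 1,"tx": 0,"ty": 0,"tz": 0.04,"ax": 0,"ay": 0,"az": 0},
  ],
)

```text
time_s: 13.27
tcp_pos: [0.451, 0.0308, 0.1657]
ee_rot: [[0.001, -0.953, -0.304], [0.001, -0.304, 0.953], [-1.0, -0.001, 0.0]]
wrist_force: [-0.1, -0.6, -0.8]
gripper_width: 0.007
```

Emit:
play_rows(
  commands=[
    {"fingers": 1,"tx": 0,"ty": 0,"tz": 0.007,"ax": 0,"ay": 0,"az": 0},
    {"fingers": 1,"tx": 0,"ty": 0,"tz": 0.014,"ax": 0,"ay": 0,"az": 0},
    {"fingers": 1,"tx": 0,"ty": 0,"tz": 0.021,"ax": 0,"ay": 0,"az": 0},
    {"fingers": 1,"tx": 0,"ty": 0,"tz": 0.021,"ax": 0,"ay": 0,"az": 0},
    {"fingers": 1,"tx": 0,"ty": 0,"tz": 0.021,"ax": 0,"ay": 0,"az": 0},
  ],
)

```text
time_s: 13.68
tcp_pos: [0.4472, 0.0417, 0.1654]
ee_rot: [[0.001, -0.953, -0.304], [-0.007, -0.304, 0.953], [-1.0, 0.001, -0.007]]
wrist_force: [9.5, -16.4, -0.9]
gripper_width: 0.004
```

```bash
python3 -c "
from line import *
st()"
```

```text
t 13.68 rel mm [-134.6   -3.1] z 165.4 F cyc [  4.1 -18.5] -0.9
```

Emit:
play_rows(
  commands=[
    {"fingers": 1,"tx": 0,"ty": 0,"tz": -0.02,"ax": 0,"ay": 0,"az": 0},
    {"fingers": 1,"tx": 0,"ty": 0,"tz": -0.03,"ax": 0,"ay": 0,"az": 0},
    {"fingers": 1,"tx": -0.05,"ty": 0,"tz": -0.03,"ax": 0,"ay": 0,"az": 0},
    {"fingers": 1,"tx": -0.1,"ty": 0,"tz": -0.03,"ax": 0,"ay": 0,"az": 0},
    {"fingers": 1,"tx": -0.12,"ty": 0,"tz": -0.03,"ax": 0,"ay": 0,"az": 0},
  ],
)

```text
time_s: 14.1
tcp_pos: [0.455, 0.0235, 0.2595]
ee_rot: [[0.007, -0.953, -0.303], [0.002, -0.303, 0.953], [-1.0, -0.007, -0.001]]
wrist_force: [1.3, -1.1, 0.1]
gripper_width: 0.005
```

Emit:
play_rows(
  commands=[
    {"fingers": 1,"tx": 0,"ty": -0.023,"tz": 0.0435,"ax": 0,"ay": 0,"az": 0},
    {"fingers": 1,"tx": 0,"ty": -0.046,"tz": 0.087,"ax": 0,"ay": 0,"az": 0},
    {"fingers": 1,"tx": 0,"ty": -0.069,"tz": 0.1305,"ax": 0,"ay": 0,"az": 0},
    {"fingers": 1,"tx": 0,"ty": -0.092,"tz": 0.174,"ax": 0,"ay": 0,"az": 0},
    {"fingers": 1,"tx": 0,"ty": -0.115,"tz": 0.2175,"ax": 0,"ay": 0,"az": 0},
  ],
)

```text
time_s: 14.52
tcp_pos: [0.4855, 0.2066, 0.2549]
ee_rot: [[-0.001, -0.953, -0.302], [0.001, -0.302, 0.953], [-1.0, 0.0, 0.001]]
wrist_force: [0.8, 0.6, 0.7]
gripper_width: 0.001
```

Emit:
play_rows(
  commands=[
    {"fingers": 1,"tx": 0,"ty": -0.023,"tz": 0.0435,"ax": 0,"ay": 0,"az": 0},
    {"fingers": 1,"tx": 0,"ty": -0.046,"tz": 0.087,"ax": 0,"ay": 0,"az": 0},
    {"fingers": 1,"tx": 0,"ty": -0.069,"tz": 0.1305,"ax": 0,"ay": 0,"az": 0},
    {"fingers": 1,"tx": 0,"ty": -0.069,"tz": 0.1305,"ax": 0,"ay": 0,"az": 0},
    {"fingers": 1,"tx": 0,"ty": -0.069,"tz": 0.1305,"ax": 0,"ay": 0,"az": 0},
  ],
)

```text
time_s: 14.93
tcp_pos: [0.505, 0.3154, 0.2536]
ee_rot: [[-0.002, -0.952, -0.305], [-0.001, -0.305, 0.952], [-1.0, 0.002, -0.0]]
wrist_force: [0.7, -0.7, 0.3]
gripper_width: 0.007
```

```bash
python3 -c "
from line import *
st(); line()
a=cv2.imread('pics/last_top.png');cv2.imwrite('pics/c9.png',cv2.resize(a[135:315,140:360],None,fx=3.6,fy=3.3,interpolation=cv2.INTER_CUBIC))"
```

```text
t 14.93 rel mm [  3.5 240.2] z 253.6 F cyc [ 0.4 -0.9] 0.3
top line dir 19.3 hub->line 16.4 384 idx (np.float64(356.6), np.float64(-1.23))
side line dir 21.5 hub->line 16.8 399 idx (np.float64(358.5), np.float64(-0.71))
```

View pics/c9.png

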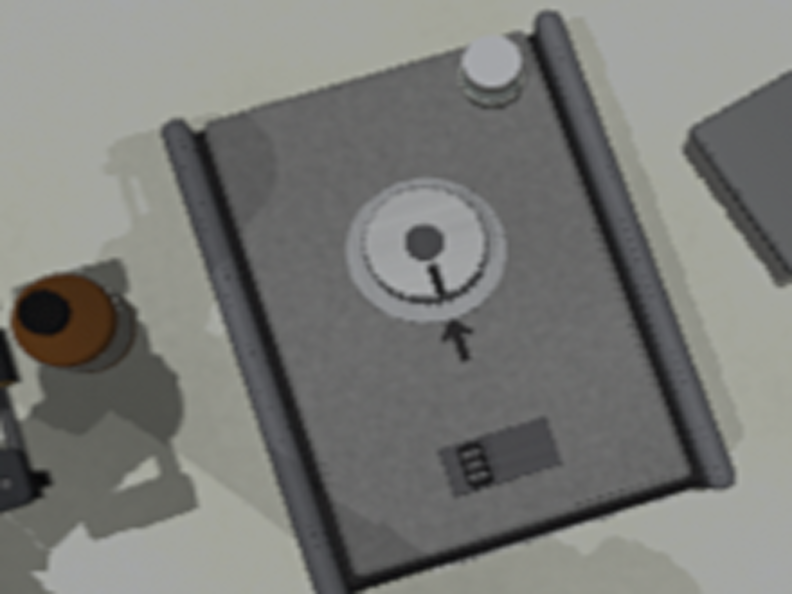

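```bash
python3 -c "
from station import job
print(job.finish_job())"
```

```text
the job is handed in; nothing more can be done
None
```

I turned the lid wheel anticlockwise to its second pass of the pointer, then pushed the latch across to the left, and handed the job in at about 15 s of the 72 s. The shut fingertip was rolled along the rim with roughly 5–18 N of pressure and never gripped the wheel.

- **Wheel:** it started at about 250° (4.4 rad) and turned about 470° in one orbit plus one short correcting stroke. The index line was hidden behind the gripper for part of the orbit. I took the turn count from how far the finger rolled, and it matched the next clear reading.
- **Final alignment:** measured from the hub, both cameras put the index line at about 16.4–16.8°. The cycler's axis is at about 17.5°, so the line is roughly 1° short of the pointer. A coarser detector disagreed slightly, reading 1.5–3.5° short. Neither camera's reading changed after the latch push.
- **Latch:** it came to rest against its stop, where the force jumped to about 18 N compared with the 1.5 N needed to slide it. The last picture shows it at the left end of its track, moved about 28 mm, which fits a start 0–4 mm in.
- **Bystanders:** the jar and bottle are within a pixel of where they started. I did not measure the tip box, but the arm never went near it. The arm is clear of everything.

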